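Pull the filter plate from the bench air filter and show it over the tray

ROBOT

A 6-joint arm with a two-finger parallel gripper is mounted at the origin on a cart in front of the work surface, level with it; the furniture and walls round the work are solid. World frame = base frame: x ahead of the robot, y to its left, z up, the work surface at z = 0. Lengths are in m, angles in rad, forces in N, time in s.
With the tool pointing down it reaches from about 0.25 to 0.725 m from the base axis. Payload 4 kg.
Tool frame: the origin (TCP) lies midway between the tips of the shut fingers; the grasp point (between the pads) lies 19 mm behind it; z points along the fingers, y is the line along which they close (so a half turn about z gives the same grasp; the last joint's range is limited). The gripper opens to 85 mm and grips with 20 to 120 N. Pads are 22 mm wide; open, the fingers measure 114 mm over their backs; the gripper's body (76 mm by 85 mm) begins 54 mm behind the grasp point. The pads swing forward as they close: fully open they stand 13 mm farther back than shut.
Start: joints at [-1.267, 0.241, 0.005, 1.335, 0, 1.571], TCP at [0.15, -0.477, 0.231] pointing down, gripper open.
Joint ranges: [-2.72, 2.72], [-1.05, 1.87], [-1.09, 1.28], [-1.99, 2.15], [-1.42, 1.44], [-3.14, 3.14]. Speed limits (rad/s): [2.79, 2.79, 3.14, 3.14, 3.14, 3.14].

INTERFACE

Orientations are given as a unit quaternion [x, y, z, w].
In Python, from workcell import get_obs, camera, job_done, silhouettes gives the robot as it stands. The module is installed in compiled form; this text tells all that it offers.
- The arm moves only by the tool drive_tool, never from a script. Its argument "increments" is a list of rows, each a list of 3 entries, a list of its own where there are three numbers: the shift along the world's x, y, z in mm, then the turn, a rotation vector about the world's x, y, z in degrees, then the opening, from 0 (shut) to 1 (fully open). A call has 1 to 8 rows; each row shifts and turns the commanded pose from where the row before left it; what a row does not reach is not made up. A row lasts 1/12 s, in which the tool goes at most 41.7 mm and 7.16 degrees, less where a joint would pass 70% of its speed; a pose out of reach is approached as far as the arm can. A call is refused whole if a number of a shift passes 41.7 or a number of a turn 7.16, either way. A call with a gripper value outside its range is refused whole. The fingers move at their own pace and stop on an object; the grip force is fixed at half the most. Time passes only in rows, so rows that do not move let the fingers close. It gives the time, the measured TCP pose, the force, the opening and the grip force at its end, in the units of the state.
- get_obs(): the state, without advancing time (a new reading comes with each control period).
- camera(name): name is "scene" or "top" or "wrist"; returns a dict with "image" (384x512x3 uint8, red, green, blue), "K" (3x3 intrinsics, pixels), "view" (4x4, takes a point from world to camera coordinates). Camera axes: x right, y down, z forward; pixel columns grow to the right and rows downward; lengths in m; the calibration is good to about 2 mm. A picture is of the moment at which its call begins. There is no depth.
- job_done(): hands the job in; it is judged then, once.
Trained networks look in a picture, given as the dict that the camera call returned (one of the last four; its "shot" number tells which), for a name from the list of things; names that differ only in an ending like _2 or _b are one class to them, and where a whole thing is asked for, a point or a joint stands for the part that bears it (a point fixed in the world has none). Each returns a list of dicts, best first, with "conf" (0 to 1); they miss things now and then, are a little off and sometimes report something else, mostly with a low value. They report only what shows in the picture. A call takes as long as a camera call. They do not tell look-alikes from the thing itself.
- silhouettes(query, picture): "region" (384x512 bool, what is visible of it) and "bbox" ([left, top, right, bottom] in pixels, round what is visible of it).
The state is a dict: "clock": time; "joint_pos": joint angles; "joint_vel": joint speeds; "tau": joint torques, N m; "eef_pos": TCP position; "tool_rot": TCP orientation; "ft_force": force on the tool from outside, world axes, zero at the start; "ft_torque": the same for the moment, N m; "grip_width": finger opening in m; "grasp_force": force on a finger pad.
Only numpy, scipy, OpenCV 4.12 (cv2) and the standard library are available. Lean on these libraries where they do the work, as an engineer would, in place of code of your own. Each camera call takes 0.05 s, during which the arm holds its last target. There are 200 camera calls.

TASK

The little dropper bottle has toppled over onto the flap of the bench air filter: first stand it upright on the bench and let it go. Then lift the filter's cover flap until it stands open, and draw out the filter plate hidden beneath by its tab. Finish while still holding the plate: upright, still, centred over the brown tray at the right and in line with the tray's long side, its lower edge about 5 cm above the tray's rim, leaving the other things on the bench where they are.

Things in the scene. Friction and masses are not known exactly. Their poses are not given: they have to be found in the camera images.
- filter_box: grey metal air filter housing, fixed, 150 (x) x 134 (y) x 80 mm high, walls 4 mm, open-topped under its flap; 50 mm pipe stub out 30 mm at the back (+x). Origin: centre of underside, z up; front (-x, black louvres) roughly to the robot. Inside, the plate stands in two upright end guides 46 mm high, with 45 mm free either side (y) of it
- flap (a joint): angle of the white cover flap: 0 closed, grows as its front edge lifts, 1.57 upright, stop at 1.9 rad. Sheet 148 x 136 x 4 mm, 0.15 kg, top face 84 mm above the bench when closed, hinged at its far edge; the stiff hinge (0.25 N m) stays where left, about 3 N at the fin lifts it. From 1.3 rad there is room for a gripper at the plate's tab
- flap_hinge (a point): point on the flap's hinge axis, at the middle of the far (+x) edge of the housing, 82 mm above the bench; the hinge axis runs along the housing's y
- flap_grip (a point): middle of the flap's grip fin: a black upright fin at the front edge of the flap, 24 mm long (housing x), 10 mm thick (housing y), standing 22 mm above the flap's top face; this point is 12 mm above that face, 136 mm in front of the hinge and moves with the flap
- filter_plate: aluminium frame 82 (x) x 8 (y) x 52 mm (z) round grey filter, with a pull tab on its top edge 26 (x) x 8 (y) x 22 mm high; 0.12 kg. Origin: middle of lower edge, z to the tab. Starts upright in the housing under the flap, 20 mm in front of the housing's centre, lower edge 4 mm above the bench, x along the housing's x; slides straight up, 2 mm play
- bottle: amber dropper bottle, black cap, 88 mm long, round body 29 mm diameter over its first 58 mm, then cap 12 to 18 mm; 0.06 kg. Origin: centre of its base, z along it to the cap. Starts lying on two 6 mm ribs across the closed flap, along the housing's y, cap to +y (left), its axis 18 mm above the flap's top face, 102 mm above the bench. The bench left (+y) of the housing is free up to y = 0.49
- tray: open brown tray fixed on the bench at the robot's right, 61 (its x) x 87 (its y, the long side) x 30 mm high. Origin at the centre of its underside. A tall stereo microscope stands between it and the housing, all of it beyond x = 0.46 m and from y = -0.18 to 0.09 m: pass in front of it
- brush_esd: black brush lying on the bench, 20 x 123 x 9 mm, origin at its underside; stays where it is
- note_pad: pink note pad, 51 x 51 x 12 mm, origin at its underside; stays where it is
- steel_lid: round steel screw lid lying flat, 46 mm diameter, 14 mm high, origin at its underside; stays where it is
Things that resemble listed ones, but are neither listed nor needed, are in the scene too. Of the things that look like the tray, the larger one is meant.

How it is judged:
On the way, in this order (a step that is already met when the one before it is completed fails the run):
1. the bottle stands upright on the bench, let go (height (world z) of bottle between -0.01 and 0.01 m and angle between bottle's own z axis and vertical below 0.12 rad and contact force between the fingers and bottle below 0.1 N), for 0.3 s.
2. the cover flap stands open (value of joint flap above 1.15 rad), for 0.2 s.
3. the plate is drawn right out of the housing (z of filter_plate in the frame of filter_box above 0.082 m and contact force between the fingers and filter_plate above 0.5 N), for 0.1 s.
At the end, for the whole second after the job is handed in: Bottle upright on the bench (0.12 rad), let go; flap open beyond 1.15 rad; plate held still and upright (0.2 rad), touching neither tray nor housing, lower edge at z 0.05 to 0.12 m, centre within 30 mm of the tray's in plan, length within 0.25 rad of the tray's long side (all of step 1 and value of joint flap above 1.15 rad and contact force between the fingers and filter_plate above 0.5 N and contact force between filter_plate and tray below 0.1 N and contact force between filter_plate and filter_box below 0.1 N and angle between filter_plate's own z axis and vertical below 0.2 rad and linear speed of filter_plate below 0.03 m/s and horizontal distance between filter_plate and tray below 0.03 m and angle between the x axis of filter_plate and the y axis of tray, either way round below 0.25 rad and height (world z) of filter_plate between 0.05 and 0.12 m); the arm keeps its last pose, push and grip.
It fails at once if another thing on the bench is shifted by more than 30 mm (distance of any of brush_esd, note_pad, steel_lid from where it was at the start of the episode above 0.03 m).
It also fails if it takes over 72 s, if anything falls off the work surface, if the arm or the gripper's body presses on something with over 40 N, if the wrist force passes 120 N, or if a joint passes its speed limit or range.

## Working session

There is one attempt and no reset: what is moved stays moved. The work goes in short steps, Python scripts to look and compute and a tool call to move; the robot and the scene stay as the last step left them, time stands still between calls to the robot, and variables do not carry over. Pictures are saved under pics/ and viewed, at most 10 in all, crops included, and the job is handed in when it is done.

Besides the shell and the picture viewer there is one more tool, called after "Emit:" as a command line: name --argument value ..., lists and objects as JSON in quotes. drive_tool: Moves the arm, as the interface text tells. Its arguments: {"type":"object","properties":{"increments":{"type":"array"}},"required":["increments"]}

```bash
mkdir -p pics
cat > h.py <<'E'
import numpy as np, cv2
from workcell import *
def ray(c,u,v):
    R=c["view"][:3,:3];t=c["view"][:3,3];o=-R.T@t
    d=R.T@np.linalg.inv(c["K"])@np.array([u,v,1.]);return o,d
def onz(c,u,v,z):
    o,d=ray(c,u,v);return o+d*(z-o[2])/d[2]
def proj(c,p):
    q=c["K"]@(c["view"][:3,:3]@np.array(p)+c["view"][:3,3]);return q[:2]/q[2]
def save(c,n,box=None,s=1):
    im=c["image"][:,:,::-1]
    if box: im=im[box[1]:box[3],box[0]:box[2]]
    cv2.imwrite("pics/"+n,cv2.resize(im,None,fx=s,fy=s,interpolation=cv2.INTER_CUBIC))
E
python3 - <<'E'
from h import *
a=camera("scene");b=camera("top")
im=np.vstack([a["image"],b["image"]])[:,:,::-1]
cv2.imwrite("pics/a.png",cv2.resize(im,None,fx=.78,fy=.78,interpolation=cv2.INTER_AREA))
save(b,"top.png",s=1.5)
for n in ["filter_box","flap","flap_grip","bottle","tray","brush_esd","note_pad","steel_lid"]:
  for nm,c in (("s",a),("t",b)):
    for r in silhouettes(n,c)[:3]:
      v,u=np.nonzero(r["region"]);print(nm,n,round(r["conf"],2),r["bbox"],len(u),onz(c,u.mean(),v.mean(),0.03).round(3))
print(get_obs())
E
```

```text
s filter_box 0.57 [204.8, 206.3, 280.5, 277.7] 3363 [0.559 0.221 0.03 ]
t filter_box 0.64 [201.4, 183.2, 246.2, 238.4] 1860 [0.563 0.224 0.03 ]
t filter_box 0.44 [202.5, 186.5, 246.3, 235.6] 1577 [0.56  0.225 0.03 ]
s flap 0.78 [204.5, 205.3, 279.2, 257.9] 1686 [0.584 0.197 0.03 ]
t flap 0.63 [202.3, 187.0, 247.1, 235.9] 1666 [0.559 0.227 0.03 ]
s flap_grip 0.87 [202.7, 201.8, 282.0, 256.2] 1832 [0.588 0.196 0.03 ]
t flap_grip 0.77 [203.4, 190.9, 247.0, 237.4] 1685 [0.561 0.226 0.03 ]
s bottle 0.64 [218.9, 203.2, 248.7, 225.9] 316 [0.649 0.178 0.03 ]
t bottle 0.63 [205.9, 196.9, 238.0, 206.8] 196 [0.599 0.234 0.03 ]
t tray 0.73 [361.8, 132.3, 379.7, 152.0] 228 [ 0.804 -0.274  0.03 ]
t tray 0.57 [354.9, 223.1, 376.1, 246.3] 508 [ 0.476 -0.241  0.03 ]
s brush_esd 0.61 [199.9, 205.4, 280.1, 275.0] 3415 [0.561 0.22  0.03 ]
s note_pad 0.49 [325.1, 159.4, 340.6, 179.0] 160 [ 0.6   -0.231  0.03 ]
t note_pad 0.47 [358.8, 186.3, 378.3, 204.3] 220 [ 0.612 -0.257  0.03 ]
s steel_lid 0.64 [345.0, 177.4, 383.9, 202.0] 498 [ 0.467 -0.224  0.03 ]
s steel_lid 0.6 [162.2, 274.0, 175.0, 285.5] 230 [0.584 0.438 0.03 ]
t steel_lid 0.67 [158.4, 195.8, 175.3, 210.9] 147 [0.598 0.425 0.03 ]
{'clock': 0.9, 'joint_pos': array([-1.26700704e+00,  2.40576961e-01,  5.03033025e-03,  1.33518904e+00,
       -8.12702033e-06,  1.57078748e+00]), 'joint_vel': array([-0.00055993,  0.00028387, -0.00072304, -0.0013752 , -0.00025544,
       -0.00070798]), 'tau': array([-1.34387842e-04, -3.72192371e+01,  2.52695632e+01,  1.02765702e-03,
        5.92773404e-05, -3.73260548e-06]), 'eef_pos': array([ 0.14957237, -0.47712373,  0.23132958]), 'tool_rot': array([9.88485502e-01, 1.51315603e-01, 5.72123126e-07, 3.05937647e-05]), 'ft_force': array([ 0.35411043,  0.03576256, -0.41027603]), 'ft_torque': array([0.03321244, 0.02000248, 0.00256017]), 'grasp_force': 0.0, 'grip_width': 0.08547732366515023}
```

View pics/a.png

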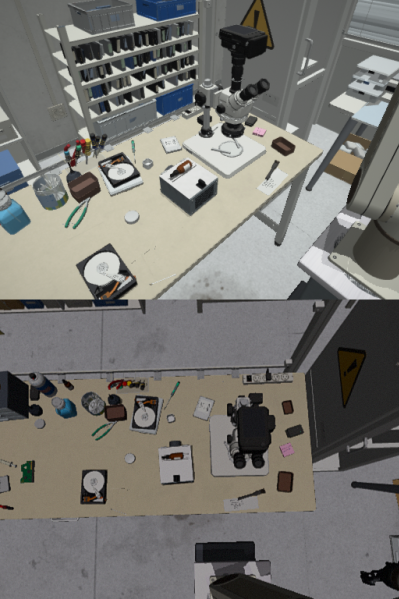

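View pics/top.png

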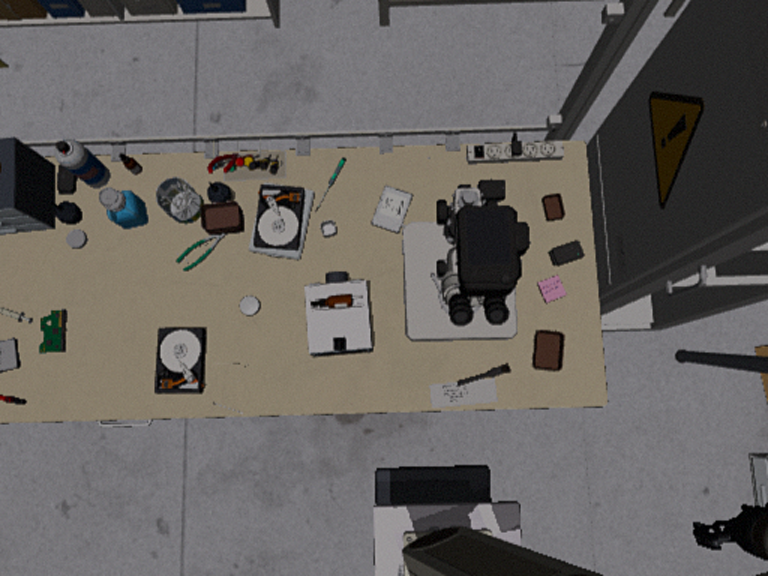

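The images show the near-right brown tray at (548,350) in the 1.5x top view, a smaller brown one at (553,207) and another brown box at left (221,218). The tray I want is at the robot's right and is the larger of the two there, so (548,350). The bottle lies on the flap at (335,301). The other dropper at (130,163) is at the far left and is not the one. The fin is at (339,345). I'll move the wrist camera in for the close check.

Emit:
drive_tool --increments '[[[12.5,34,5],[0,0,3.6],1],[[12.5,34,5],[0,0,3.6],1],[[12.5,34,5],[0,0,3.6],1],[[12.5,34,5],[0,0,3.6],1],[[12.5,34,5],[0,0,3.6],1],[[12.5,34,5],[0,0,3.6],1],[[12.5,34,5],[0,0,3.6],1]]'

```text
clock: 1.48
eef_pos: [0.2372, -0.2375, 0.2667]
tool_rot: [0.931, 0.364, 0.0, 0.0]
ft_force: [1.5, -1.2, 0.2]
grip_width: 0.0856
grasp_force: 0.0
```

Emit:
drive_tool --increments '[[[12.5,34,5],[0,0,3.6],1],[[12.5,34,5],[0,0,3.6],1],[[12.5,34,5],[0,0,3.6],1],[[12.5,34,5],[0,0,3.6],1],[[12.5,34,5],[0,0,3.6],1],[[12.5,34,5],[0,0,3.6],1],[[12.5,34,5],[0,0,3.6],1]]'

```text
clock: 2.07
eef_pos: [0.3247, 0.0007, 0.302]
tool_rot: [0.829, 0.559, 0.001, 0.0]
ft_force: [1.6, -0.4, 0.9]
grip_width: 0.0854
grasp_force: 0.0
```

Emit:
drive_tool --increments '[[[12.5,34,5],[0,0,3.6],1],[[12.5,34,5],[0,0,3.6],1],[[12.5,34,5],[0,0,3.6],1],[[12.5,34,5],[0,0,3.6],1],[[12.5,34,5],[0,0,3.6],1],[[12.5,34,5],[0,0,3.6],1],[[0,0,0],[0,0,0],1]]'

```text
clock: 2.65
eef_pos: [0.4015, 0.2082, 0.3309]
tool_rot: [0.708, 0.706, 0.001, -0.001]
ft_force: [0.4, -0.4, 0.4]
grip_width: 0.0854
grasp_force: 0.0
```

Run:
```python
from h import *
c=camera("wrist");save(c,"w1.png",s=1.5)
b=camera("top")
for n in ["flap","bottle","filter_box","flap_grip"]:
    for r in silhouettes(n,c)[:2]:
      v,u=np.nonzero(r["region"]);m=r["region"].astype(np.uint8)
      cs,_=cv2.findContours(m,0,2);q=cv2.minAreaRect(max(cs,key=cv2.contourArea))
      print(n,round(r["conf"],2),r["bbox"],[onz(c,*p,.102 if n=="bottle" else .084).round(3)[:2].tolist() for p in cv2.boxPoints(q)])
for r in silhouettes("tray",b):
      m=r["region"].astype(np.uint8)
      cs,_=cv2.findContours(m,0,2);q=cv2.minAreaRect(max(cs,key=cv2.contourArea))
      print(round(r["conf"],2),r["bbox"],[onz(b,*p,.03).round(3)[:2].tolist() for p in cv2.boxPoints(q)], onz(b,*q[0],.03))
print("cam",-c["view"][:3,:3].T@c["view"][:3,3],get_obs()["tool_rot"])
```

```text
flap 0.62 [318.1, 92.5, 440.3, 205.6] [[0.481, 0.294], [0.628, 0.293], [0.651, 0.152], [0.489, 0.153]]
bottle 0.75 [392.0, 102.3, 418.5, 182.1] [[0.573, 0.189], [0.569, 0.28], [0.601, 0.278], [0.608, 0.186]]
filter_box 0.67 [303.6, 88.7, 450.0, 206.8] [[0.461, 0.287], [0.636, 0.295], [0.667, 0.16], [0.474, 0.149]]
flap_grip 0.82 [314.6, 89.4, 441.9, 204.3] [[0.474, 0.286], [0.627, 0.294], [0.658, 0.161], [0.49, 0.15]]
0.66 [356.3, 218.8, 375.7, 245.3] [[0.521, -0.212], [0.519, -0.275], [0.43, -0.269], [0.432, -0.206]] [ 0.47521997 -0.24051751  0.03      ]
0.5 [360.5, 129.8, 375.7, 145.5] [[0.832, -0.251], [0.839, -0.294], [0.781, -0.299], [0.774, -0.256]] [ 0.80640744 -0.2750483   0.03      ]
cam [0.40221433 0.27677166 0.47429965] [7.11428350e-01 7.02758624e-01 1.01010630e-04 9.28069043e-05]
```

View pics/w1.png

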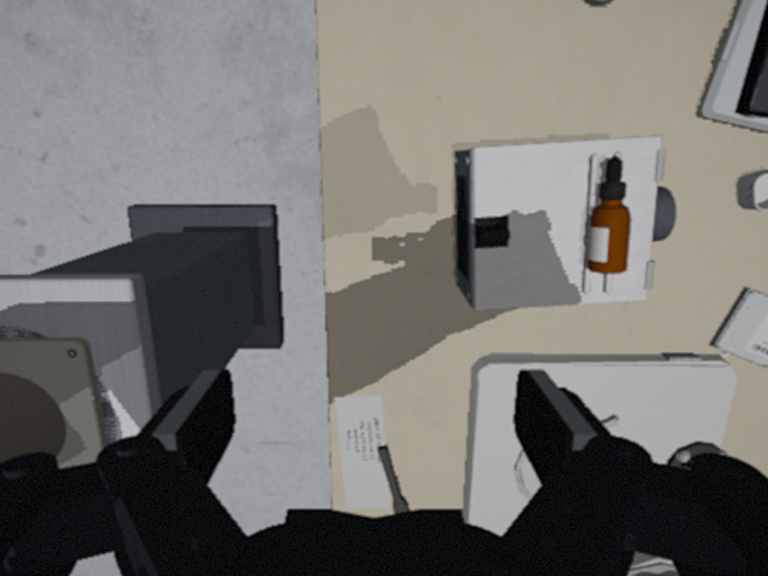

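The wrist view (1.5x) shows the amber bottle, base (607,272), cap tip (613,157). The fin is at (491,232). The flap corners are about (470,148), (660,136), (648,299) and (475,309).

Run:
```python
from h import *
c=camera("wrist");g=lambda u,v,z:onz(c,u/1.5,v/1.5,z).round(4)
K=[g(470,148,.084),g(660,136,.084),g(648,299,.084),g(475,309,.084)];print(K)
print("base",g(607,272,.102),"cap",g(613,157,.102),"fin",g(491,232,.106))
# refine flap rectangle by edge threshold
im=c["image"].astype(int);print(im[140:150:3,305:325,1].tolist())
box=cv2.resize(c["image"][85:215,295:455][:,:,::-1],None,fx=5,fy=4.6,interpolation=cv2.INTER_CUBIC);cv2.imwrite("pics/w2.png",box)
```

```text
[array([0.477 , 0.2773, 0.084 ]), array([0.626 , 0.2846, 0.084 ]), array([0.6365, 0.1506, 0.084 ]), array([0.4873, 0.1432, 0.084 ])]
base [0.589  0.1795 0.102 ] cap [0.5823 0.2692 0.102 ] fin [0.492  0.2137 0.106 ]
[[102, 63, 30, 10, 15, 6, 27, 22, 23, 47, 79, 114, 117, 83, 40, 25, 29, 28, 30, 30], [56, 36, 15, 9, 10, 25, 22, 28, 26, 42, 73, 107, 117, 81, 39, 26, 34, 32, 31, 28], [60, 38, 18, 3, 6, 10, 8, 17, 17, 40, 72, 106, 112, 68, 20, 16, 11, 11, 11, 9], [64, 35, 17, 2, 1, 11, 12, 10, 19, 30, 43, 52, 58, 52, 23, 9, 9, 18, 23, 31]]
```

View pics/w2.png

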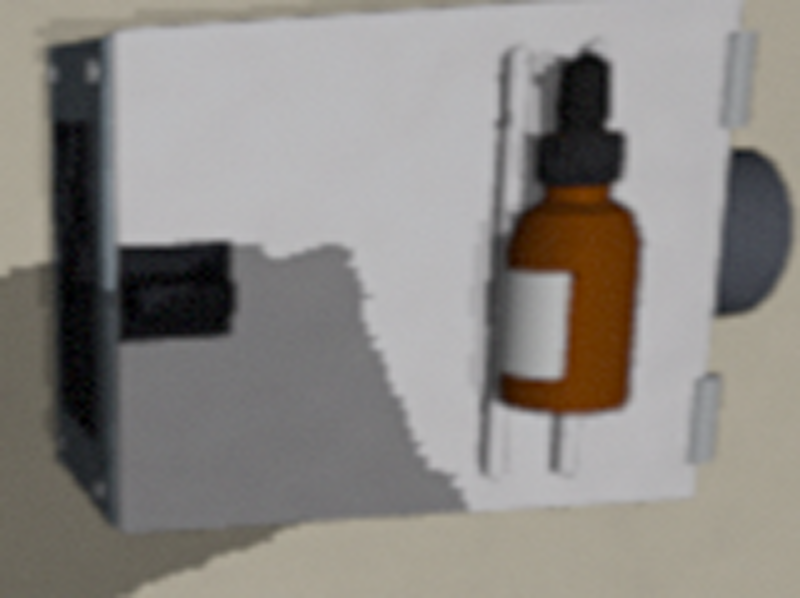

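Emit:
drive_tool --increments '[[[37.4,2.3,-29],[-6,0,0],0.65],[[37.4,2.3,-29],[-6,0,0],0.65],[[37.4,2.3,-29],[0,0,4.7],0.65],[[37.4,2.3,-29],[0,0,0],0.65],[[37.4,2.3,-29],[0,0,0],0.65],[[0,0,-30],[0,0,0],0.65],[[0,0,0],[0,0,0],0.65],[[0,0,0],[0,0,0],0.65]]'

```text
clock: 3.72
eef_pos: [0.5626, 0.2113, 0.172]
tool_rot: [0.678, 0.728, -0.073, 0.076]
ft_force: [-0.7, 0.3, 1.3]
grip_width: 0.0557
grasp_force: 0.0
```

Run:
```python
from h import *
from scipy.spatial.transform import Rotation as R
c=camera("wrist");o=get_obs();print(o["eef_pos"],R.from_quat(o["tool_rot"]).as_matrix().round(3),o["joint_pos"])
for p in [o["eef_pos"],[.592,.1805,.102],[.586,.268,.102],[.589,.2225,.102],[.4948,.2095,.106]]: print(proj(c,p).round(0))
save(c,"w3.png",s=1.2)
for r in silhouettes("bottle",c)[:2]:
      m=r["region"].astype(np.uint8);cs,_=cv2.findContours(m,0,2);q=cv2.minAreaRect(max(cs,key=cv2.contourArea))
      print(r["conf"],r["bbox"],[onz(c,*p,.102).round(3)[:2].tolist() for p in cv2.boxPoints(q)])
```

```text
[0.56364311 0.21219478 0.17458211] [[-0.069  0.997  0.016]
 [ 0.976  0.071 -0.208]
 [-0.208  0.001 -0.978]] [ 0.45769513  0.53284444  0.27228686  1.3890768  -0.19466793  1.96541182]
[250. 251.]
[285. 226.]
[293. 106.]
[289. 174.]
[149. 185.]
0.8 [264.7, 84.5, 309.9, 223.1] [[0.576, 0.181], [0.571, 0.279], [0.597, 0.279], [0.608, 0.181]]
```

View pics/w3.png

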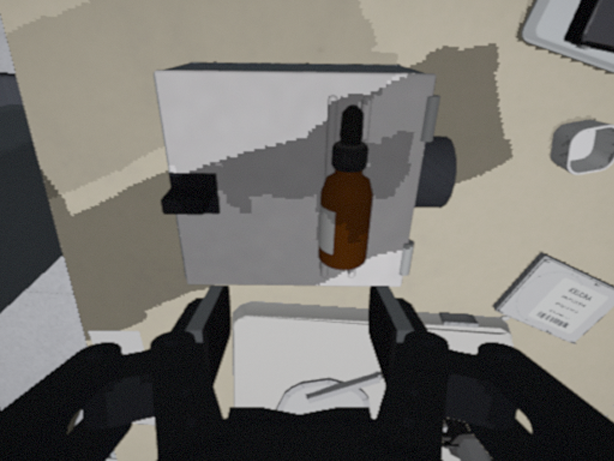

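Here the bottle base is at (344,268), cap tip (353,108) and fin top near (190,202). Correcting for the base's upper rim puts the base at about y=0.190 and x=0.592.

Emit:
drive_tool --increments '[[[12.5,8,-15],[0,0,0],0.65],[[13,8,-15],[0,0,0],0.65],[[0,0,-15],[0,0,0],0.65],[[0,0,-13],[0,0,0],0.65],[[0,0,-10],[0,0,0],0.65],[[0,0,0],[0,0,0],0.65]]'

```text
clock: 4.32
eef_pos: [0.5889, 0.229, 0.1063]
tool_rot: [0.677, 0.728, -0.07, 0.077]
ft_force: [-0.9, -0.8, -0.8]
grip_width: 0.0557
grasp_force: 0.0
```

Run:
```python
from h import *
c=camera("wrist");print(get_obs()["eef_pos"]);save(c,"w4.png")
for p in [[.592,.19,.102],[.586,.278,.102],[.589,.232,.102]]: print(proj(c,p).round(0))
for r in silhouettes("bottle",c)[:1]: print(r["conf"],r["bbox"])
```

```text
[0.58934145 0.22915156 0.10716665]
[248. 300.]
[249. 153.]
[249. 239.]
0.93 [218.5, 148.1, 273.9, 317.4]
```

View pics/w4.png

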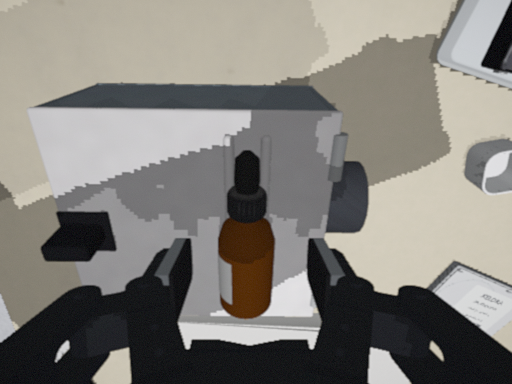

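The bottle is centred between the fingers, body columns 219–274, rows 210–317. I'll descend and close.

Emit:
drive_tool --increments '[[[0,0,-10],[0,0,0],0.65],[[0,0,-10],[0,0,0],0.65],[[0,0,0],[0,0,0],0.6],[[0,0,0],[0,0,0],0.0],[[0,0,0],[0,0,0],0.0],[[0,0,0],[0,0,0],0.0],[[0,0,0],[0,0,0],0.0],[[0,0,0],[0,0,0],0.0]]'

```text
clock: 5.08
eef_pos: [0.5876, 0.229, 0.0861]
tool_rot: [0.677, 0.728, -0.072, 0.076]
ft_force: [-6.4, -0.2, 3.2]
grip_width: 0.0268
grasp_force: 58.7
```

Emit:
drive_tool --increments '[[[0,0,10],[0,0,0],0.0],[[0,0,15],[0,0,0],0.0],[[0,0,20],[0,0,0],0.0],[[0,0,20],[0,0,0],0.0],[[0,0,20],[0,0,0],0.0]]'

```text
clock: 5.5
eef_pos: [0.59, 0.229, 0.1726]
tool_rot: [0.678, 0.728, -0.07, 0.078]
ft_force: [0.5, 0.5, 0.4]
grip_width: 0.0266
grasp_force: 59.1
```

Run:
```python
from h import *
c=camera("wrist");s=camera("scene");print(get_obs()["eef_pos"],get_obs()["grip_width"])
for r in silhouettes("bottle",c)[:1]: print(r["conf"],r["bbox"])
A=c["image"];B=cv2.resize(s["image"][170:300,170:320],(443,384))
cv2.imwrite("pics/l1.png",cv2.resize(np.hstack([A,B])[:,:,::-1],None,fx=.8,fy=.8))
```

```text
[0.59229021 0.230069   0.17614688] 0.026426918528228416
0.75 [218.7, 166.9, 278.9, 342.4]
```

View pics/l1.png

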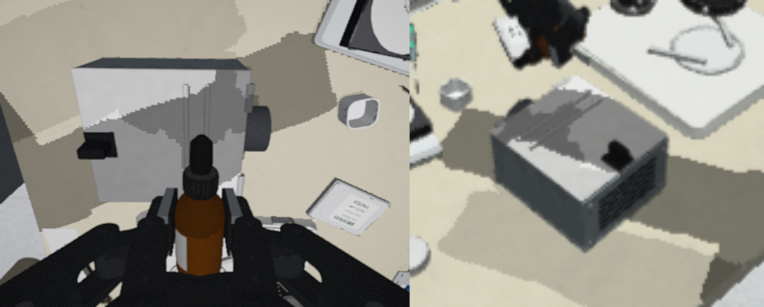

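The bottle is held and lifted (body around px (199,240)). Next I need to know whether joint 6's range lets it be stood up with this roll.

Run:
```python
from h import *
from scipy.spatial.transform import Rotation as R
o=get_obs();j=o["joint_pos"];R0=R.from_quat(o["tool_rot"])
def dec(Rt,j1):
    M=(R.from_euler('z',-j1)*Rt).as_matrix();a=M[:,2]
    P=np.arctan2(-a[2],a[0]);q=np.arcsin(a[1])
    B=(R.from_euler('y',P)*R.from_euler('z',q)).as_matrix() # x=a
    y=B.T@M[:,1];return P,q,np.arctan2(y[2],y[1])
P,q,r=dec(R0,j[0]);print(j.round(3),P,q,r, "sum",j[1:4].sum())
for s in (1,-1): print(s,"off",(j[5]-s*r))
ax=np.array([.9976,.07,0])
for k in (1,-1):
 for psi in (-60,-40,-20,0,20,40,60,75):
  # final tool azimuth rel j1 = psi, take j1=0
  Rf=R.from_rotvec(np.pi/2*ax)*R0
  az=np.arctan2(*Rf.as_matrix()[[1,0],2]);Rf=R.from_euler('z',np.radians(psi)-az)*Rf
  P2,q2,r2=dec(Rf,0);print(k,psi,np.degrees([P2,q2]).round(),round(r2,2)) if k==1 else 0
```

```text
[ 0.463  0.596  0.377  1.425 -0.194  1.97 ] 1.643388960049261 -0.1944066783289156 1.970077039695192 sum 2.3974400353263303
1 off 2.220446049250313e-16
-1 off 3.9401540793903846
1 -60 [ 23. -58.] -2.8
1 -40 [ 15. -39.] -2.97
1 -20 [ 13. -20.] -3.07
1 0 [12.  0.] 3.14
1 20 [13. 20.] 3.07
1 40 [15. 39.] 2.97
1 60 [23. 58.] 2.8
1 75 [39. 71.] 2.49
```

Emit:
drive_tool --increments '[[[-25,21,4],[0,0,0],0.0],[[-25,21,4],[0,0,0],0.0],[[-25,21,4],[0,0,0],0.0],[[-25,21,4],[6.9,0.5,0],0.0],[[-25,21,4],[6.9,0.5,0],0.0],[[-25,21,4],[6.9,0.5,0],0.0],[[-25,21,0],[6.9,0.5,0],0.0],[[0,0,0],[6.9,0.5,0],0.0]]'

```text
clock: 6.32
eef_pos: [0.4102, 0.3791, 0.1956]
tool_rot: [0.665, 0.719, 0.136, -0.146]
ft_force: [0.4, -0.5, -2.3]
grip_width: 0.0269
grasp_force: 59.3
```

Emit:
drive_tool --increments '[[[0,0,0],[6.9,0.5,0],0.0],[[0,0,0],[6.9,0.5,0],0.0],[[0,0,0],[6.9,0.5,0],0.0],[[0,0,0],[6.9,0.5,0],0.0],[[0,0,0],[6.9,0.5,0],0.0],[[0,0,0],[6.9,0.5,0],0.0],[[0,0,0],[6.9,0.5,0],0.0],[[0,0,0],[0,0,0],0.0]]'

```text
clock: 6.98
eef_pos: [0.4125, 0.3738, 0.1891]
tool_rot: [0.559, 0.593, 0.393, -0.427]
ft_force: [-1.6, 0.5, -1.6]
grip_width: 0.0269
grasp_force: 59.2
```

```bash
cat > st.py <<'E'
from h import *
from scipy.spatial.transform import Rotation as R
o=get_obs();print(o["eef_pos"].round(4),"j",o["joint_pos"].round(3),"F",o["ft_force"].round(1),o["grip_width"].round(4),"t",o["clock"])
print(R.from_quat(o["tool_rot"]).as_matrix().round(3))
E
python3 - <<'E'
from st import *
s=camera("scene");w=camera("wrist")
for n,c in(("s",s),("w",w)):
  for r in silhouettes("bottle",c)[:2]: print(n,r["conf"],r["bbox"])
B=cv2.resize(s["image"][130:330,90:330],(461,384))
cv2.imwrite("pics/l2.png",cv2.resize(np.hstack([w["image"],B])[:,:,::-1],None,fx=.8,fy=.8))
E
```

```text
Traceback (most recent call last):
  File "st.py", line 3, in <module>
    o=get_obs();print(o["eef_pos"].round(4),"j",o["joint_pos"].round(3),"F",o["ft_force"].round(1),o["grip_width"].round(4),"t",o["clock"])
                                                                                                   ^^^^^^^^^^^^^^^^^^^^^
AttributeError: 'float' object has no attribute 'round'
```

```bash
sed -i 's/o\["grip_width"\].round(4)/o["grip_width"]/' st.py
python3 - <<'E'
from st import *
s=camera("scene");w=camera("wrist");t=camera("top")
M=R.from_quat(o["tool_rot"]).as_matrix();p=o["eef_pos"]
for n,c in(("s",s),("w",w),("t",t)):
  for r in silhouettes("bottle",c)[:2]:
    m=r["region"].astype(np.uint8);cs,_=cv2.findContours(m,0,2);q=cv2.minAreaRect(max(cs,key=cv2.contourArea))
    print(n,r["conf"],r["bbox"],q)
E
```

```text
[0.4125 0.3738 0.1891] j [ 0.2    0.368 -0.601  0.243  1.215  1.963] F [-1.6  0.5 -1.6] 0.026909797692176763 t 6.9833
[[-0.012  0.998 -0.066]
 [ 0.326  0.066  0.943]
 [ 0.945 -0.01  -0.326]]
s 0.71 [227.6, 238.3, 244.0, 272.2] ((236.1384735107422, 256.10772705078125), (32.74517059326172, 12.651541709899902), 82.87498474121094)
w 0.95 [221.5, 165.9, 280.7, 343.8] ((249.5, 256.0), (176.0, 61.0), 90.0)
t 0.51 [168.1, 250.3, 183.5, 261.1] ((176.0, 255.0), (8.0, 14.0), 90.0)
```

Emit:
drive_tool --increments '[[[0,3,0],[0,0,-7],0.0],[[0,3,0],[0,0,-7],0.0],[[-3,3,0],[0,0,-7],0.0],[[-3,0,0],[3.5,0,0],0.0],[[0,0,0],[3.5,0,0],0.0],[[0,0,0],[0,0,0],0.0],[[0,0,0],[0,0,0],0.0]]'

```text
clock: 7.87
eef_pos: [0.4105, 0.3819, 0.1849]
tool_rot: [0.586, 0.524, 0.456, -0.417]
ft_force: [1.0, -0.5, -1.0]
grip_width: 0.0265
grasp_force: 59.3
```

```bash
cat >> st.py <<'E'
M=R.from_quat(o["tool_rot"]).as_matrix();print("bottle axis",(.978*M[:,0]-.208*M[:,2]).round(3))
E
python3 st.py
```

```text
[0.4105 0.3819 0.1849] j [ 0.228  0.412 -0.887 -0.653  1.168  2.547] F [ 1.  -0.5 -1. ] 0.02651376191231456 t 7.8667
[[ 0.036  0.995  0.097]
 [ 0.234 -0.103  0.967]
 [ 0.972 -0.012 -0.236]]
bottle axis [0.015 0.028 0.999]
```

Emit:
drive_tool --increments '[[[10,5,0],[0,0,-5],0.0],[[10,5,0],[0,0,-5],0.0],[[10,5,0],[0,0,-4],0.0],[[0,0,-20],[1.5,-0.8,0],0.0],[[0,0,-20],[0,0,0],0.0],[[0,0,-20],[0,0,0],0.0],[[0,0,0],[0,0,0],0.0]]'

```text
clock: 8.45
eef_pos: [0.4396, 0.3964, 0.1201]
tool_rot: [0.637, 0.448, 0.509, -0.367]
ft_force: [-0.6, 0.4, -1.4]
grip_width: 0.0265
grasp_force: 59.3
```

```bash
python3 st.py
```

```text
[0.4396 0.3964 0.1201] j [ 0.327  0.742 -1.022 -1.422  0.882  2.885] F [-0.6  0.4 -1.4] 0.026545576205788006 t 8.45
[[ 0.08   0.944  0.319]
 [ 0.198 -0.329  0.923]
 [ 0.977 -0.011 -0.213]]
bottle axis [0.012 0.001 1.   ]
```

Emit:
drive_tool --increments '[[[2,15,0],[0,0,0],0.0],[[2,15,0],[0,0,0],0.0],[[2,15,0],[0,0,0],0.0],[[0,0,-20],[0,0,0],0.0],[[0,0,-15],[0,0,0],0.0],[[0,0,0],[0,0,0],0.0]]'

```text
clock: 8.95
eef_pos: [0.4461, 0.4419, 0.089]
tool_rot: [0.635, 0.449, 0.511, -0.366]
ft_force: [-0.4, -0.4, -0.7]
grip_width: 0.0269
grasp_force: 59.3
```

```bash
python3 st.py
```

```text
[0.4461 0.4419 0.089 ] j [ 0.433  0.855 -0.955 -1.511  0.781  2.935] F [-0.4 -0.4 -0.7] 0.026889510085815915 t 8.95
[[ 0.074  0.944  0.32 ]
 [ 0.195 -0.329  0.924]
 [ 0.978 -0.006 -0.209]]
bottle axis [ 0.006 -0.001  1.   ]
```

Emit:
drive_tool --increments '[[[0,0,-14],[0,0,0],0.0],[[0,0,-14],[0,0,0],0.0],[[0,0,-10],[0,0,0],0.0],[[0,0,0],[0,0,0],0.0],[[0,0,0],[0,0,0],0.0]]'

```text
clock: 9.37
eef_pos: [0.4462, 0.4413, 0.053]
tool_rot: [0.634, 0.449, 0.512, -0.366]
ft_force: [-0.4, 0.3, -0.6]
grip_width: 0.0264
grasp_force: 59.3
```

Run:
```python
from st import *
s=camera("scene");p=o["eef_pos"]
b=p-.039*np.array([0,0,1])-.016*np.array([.33,.94,0])
for r in silhouettes("bottle",s)[:2]:
    m=r["region"].astype(np.uint8);cs,_=cv2.findContours(m,0,2);q=cv2.minAreaRect(max(cs,key=cv2.contourArea))
    print(r["conf"],r["bbox"],q)
print(proj(s,b),proj(s,b+[0,0,.088]))
```

```text
[0.4462 0.4413 0.053 ] j [ 0.432  0.976 -0.931 -1.612  0.782  2.935] F [-0.4  0.3 -0.6] 0.026409225896896774 t 9.3667
[[ 0.072  0.944  0.321]
 [ 0.194 -0.329  0.924]
 [ 0.978 -0.005 -0.207]]
bottle axis [ 0.004 -0.003  1.   ]
0.57 [199.3, 292.8, 211.7, 321.5] ((204.20004272460938, 301.9000549316406), (15.20526123046875, 13.86362075805664), 63.43495178222656)
[208.41822032 317.06361745] [205.2372583  294.19080638]
```

Emit:
drive_tool --increments '[[[0,0,-5],[0,0,0],0.0],[[0,0,-4],[0,0,0],0.0],[[0,0,0],[0,0,0],0.0]]'

```text
clock: 9.72
eef_pos: [0.4455, 0.4409, 0.0425]
tool_rot: [0.635, 0.448, 0.512, -0.366]
ft_force: [-0.4, 0.2, -1.3]
grip_width: 0.0268
grasp_force: 59.3
```

Emit:
drive_tool --increments '[[[0,0,-2],[0,0,0],0.0],[[0,0,0],[0,0,0],0.0]]'

```text
clock: 9.88
eef_pos: [0.4453, 0.4409, 0.0403]
tool_rot: [0.635, 0.448, 0.512, -0.366]
ft_force: [0.2, 0.2, -0.9]
grip_width: 0.0267
grasp_force: 59.3
```

Emit:
drive_tool --increments '[[[0,0,-2],[0,0,0],0.0],[[0,0,0],[0,0,0],0.0]]'

```text
clock: 10.05
eef_pos: [0.4453, 0.4409, 0.0384]
tool_rot: [0.635, 0.448, 0.512, -0.366]
ft_force: [-0.7, 0.1, -1.2]
grip_width: 0.0268
grasp_force: 59.3
```

Emit:
drive_tool --increments '[[[0,0,-2],[0,0,0],0.0],[[0,0,0],[0,0,0],0.0]]'

```text
clock: 10.22
eef_pos: [0.4454, 0.4412, 0.0376]
tool_rot: [0.633, 0.449, 0.513, -0.367]
ft_force: [-1.2, 0.4, 4.7]
grip_width: 0.0269
grasp_force: 59.5
```

Emit:
drive_tool --increments '[[[0,0,-1.5],[0,0,0],0.0],[[0,0,0],[0,0,0],0.0]]'

```text
clock: 10.38
eef_pos: [0.4454, 0.4415, 0.0376]
tool_rot: [0.632, 0.449, 0.514, -0.367]
ft_force: [-2.7, -2.5, 9.9]
grip_width: 0.0268
grasp_force: 59.9
```

Emit:
drive_tool --increments '[[[0,0,-1.5],[0,0,0],0.0],[[0,0,0],[0,0,0],0.0]]'

```text
clock: 10.55
eef_pos: [0.4455, 0.4417, 0.0376]
tool_rot: [0.631, 0.45, 0.515, -0.367]
ft_force: [-4.1, -5.1, 14.9]
grip_width: 0.0266
grasp_force: 60.3
```

Emit:
drive_tool --increments '[[[0,0,3.5],[0,0,0],0.0],[[0,0,0],[0,0,0],0.4],[[0,0,0],[0,0,0],0.6],[[0,0,0],[0,0,0],0.75],[[0,0,0],[0,0,0],0.75],[[0,0,0],[0,0,0],0.75]]'

```text
clock: 11.05
eef_pos: [0.4453, 0.4409, 0.0368]
tool_rot: [0.635, 0.448, 0.512, -0.366]
ft_force: [0.3, -0.1, 0.3]
grip_width: 0.0642
grasp_force: 0.0
```

Run:
```python
from st import *
s=camera("scene");w=camera("wrist")
for n,c in(("s",s),("w",w)):
  for r in silhouettes("bottle",c)[:2]:
    m=r["region"].astype(np.uint8);cs,_=cv2.findContours(m,0,2);q=cv2.minAreaRect(max(cs,key=cv2.contourArea));print(n,r["conf"],r["bbox"],q)
```

```text
[0.4453 0.4409 0.0368] j [ 0.432  1.025 -0.92  -1.648  0.782  2.936] F [ 0.3 -0.1  0.3] 0.06424069023345913 t 11.05
[[ 0.074  0.944  0.321]
 [ 0.194 -0.33   0.924]
 [ 0.978 -0.006 -0.208]]
bottle axis [ 0.006 -0.002  1.   ]
s 0.58 [202.6, 295.9, 216.7, 324.7] ((207.739990234375, 310.6800231933594), (27.860008239746094, 12.869343757629395), 81.8698959350586)
w 0.88 [218.7, 165.7, 280.3, 344.3] ((249.0, 255.5), (177.0, 64.0), 90.0)
```

Emit:
drive_tool --increments '[[[-3,-9,1],[0,0,0],0.75],[[-5,-14,1],[0,0,0],0.75],[[-5,-14,2],[0,0,0],0.75],[[-5,-14,2],[0,0,0],0.75],[[0,0,0],[0,0,0],0.75]]'

```text
clock: 11.67
eef_pos: [0.4267, 0.3878, 0.043]
tool_rot: [0.636, 0.447, 0.511, -0.366]
ft_force: [-0.2, -0.1, -0.4]
grip_width: 0.0642
grasp_force: 0.0
```

Run:
```python
from st import *
s=camera("scene");w=camera("wrist")
for n,c in(("s",s),("w",w)):
  for r in silhouettes("bottle",c)[:2]:
    m=r["region"].astype(np.uint8);cs,_=cv2.findContours(m,0,2);q=cv2.minAreaRect(max(cs,key=cv2.contourArea));print(n,r["conf"],r["bbox"],q)
  print(proj(c,o["eef_pos"]))
```

```text
[0.4267 0.3878 0.043 ] j [ 0.316  1.041 -1.015 -1.718  0.89   2.883] F [-0.2 -0.1 -0.4] 0.06418180952720925 t 11.6667
[[ 0.077  0.943  0.323]
 [ 0.194 -0.332  0.923]
 [ 0.978 -0.008 -0.209]]
bottle axis [ 0.008 -0.002  1.   ]
s 0.55 [199.8, 296.4, 215.0, 327.5] ((207.9451141357422, 311.0060729980469), (28.4913387298584, 12.699625968933105), 83.6598129272461)
[224.98538796 303.7268279 ]
w 0.63 [224.6, 133.4, 270.1, 282.1] ((248.0, 209.5), (143.0, 48.0), 90.0)
[247.03178914 252.63346228]
```

Emit:
drive_tool --increments '[[[0,0,25],[0,0,0],0.75],[[0,0,30],[0,0,0],0.75],[[0,0,30],[0,0,0],0.75],[[0,0,30],[-6.6,2.3,0],0.75],[[0,0,30],[-6.6,2.3,0],0.75],[[0,0,30],[-6.6,2.3,0],0.75],[[0,0,30],[-6.6,2.3,0],0.75],[[0,0,30],[-6.6,2.3,0],0.75]]'

```text
clock: 12.53
eef_pos: [0.4433, 0.3968, 0.1771]
tool_rot: [0.691, 0.483, 0.438, -0.311]
ft_force: [2.3, -0.0, -0.7]
grip_width: 0.0638
grasp_force: 0.0
```

Emit:
drive_tool --increments '[[[5,-10,10],[-6.6,2.3,0],0.75],[[5,-10,10],[-6.6,2.3,0],0.75],[[5,-10,0],[-6.6,2.3,0],0.75],[[5,-10,0],[-6.6,2.3,0],0.75],[[5,-10,0],[-6.6,2.3,0],0.75],[[5,-10,0],[-6.6,2.3,0],0.75],[[0,0,0],[0,0,0],0.75]]'

```text
clock: 13.12
eef_pos: [0.4752, 0.3572, 0.1881]
tool_rot: [0.784, 0.548, 0.242, -0.165]
ft_force: [1.9, 2.0, 2.2]
grip_width: 0.0638
grasp_force: 0.0
```

```bash
python3 st.py
```

```text
[0.4752 0.3572 0.1881] j [ 0.446  0.157 -0.391  0.569  0.397  2.46 ] F [1.9 2.  2.2] 0.06384016305455237 t 13.1167
[[ 0.283  0.938  0.198]
 [ 0.779 -0.346  0.523]
 [ 0.56   0.006 -0.829]]
bottle axis [0.236 0.653 0.72 ]
```

Emit:
drive_tool --increments '[[[5,-10,15],[-6.6,2.4,0],0.75],[[5,-10,15],[-6.6,2.4,0],0.75],[[5,-10,15],[-6.6,2.4,0],0.75],[[5,-10,15],[-6.6,2.4,0],0.75],[[5,-10,15],[-5.6,2.1,0],0.75],[[5,-10,15],[0,0,7],0.75],[[5,-10,10],[0,0,7],0.75],[[5,-10,10],[0,0,7],0.75]]'

```text
clock: 13.78
eef_pos: [0.5132, 0.2782, 0.2878]
tool_rot: [0.7, 0.714, 0.008, -0.005]
ft_force: [-0.1, -1.6, 0.5]
grip_width: 0.0641
grasp_force: 0.0
```

Emit:
drive_tool --increments '[[[5,-10,0],[0,0,7],0.75],[[5,-10,0],[0,0,7],0.75],[[5,-10,0],[0,0,7],0.75],[[5,-10,0],[0,0,7],0.75],[[0,-10,0],[0,0,7],0.75],[[0,-5,0],[0,0,7],0.75],[[0,0,0],[0,0,7],0.75],[[0,0,0],[0,0,7],0.75]]'

```text
clock: 14.45
eef_pos: [0.5328, 0.2221, 0.2877]
tool_rot: [0.284, 0.959, 0.006, -0.007]
ft_force: [-0.4, -0.2, -0.6]
grip_width: 0.0643
grasp_force: 0.0
```

Emit:
drive_tool --increments '[[[0,0,0],[0,0,7],0.75],[[0,0,0],[0,0,7],0.75],[[0,0,0],[0,0,7],0.75],[[0,0,0],[0,0,7],0.75],[[0,0,0],[0,0,7],0.75],[[0,0,0],[0,0,2],0.75],[[0,0,0],[0,0,0],0.75]]'

```text
clock: 15.03
eef_pos: [0.5326, 0.2225, 0.2878]
tool_rot: [-0.032, 0.999, 0.003, -0.008]
ft_force: [-0.6, -0.2, -0.2]
grip_width: 0.0641
grasp_force: 0.0
```

Run:
```python
from st import *
c=camera("wrist");save(c,"w5.png",s=1.5)
for p in [[.48,.277,.084],[.487,.145,.084],[.4948,.2095,.106],[.6305,.219,.084],[.4515,.425,0]]: print(proj(c,p).round(1)*1.5)
for n in ("bottle","flap"):
  for r in silhouettes(n,c)[:1]: print(n,r["conf"],r["bbox"])
```

```text
[0.5326 0.2225 0.2878] j [0.39  0.398 0.37  1.556 0.011 0.325] F [-0.6 -0.2 -0.2] 0.0640606579110099 t 15.0333
[[-0.998 -0.065 -0.016]
 [-0.065  0.998  0.005]
 [ 0.016  0.006 -1.   ]]
bottle axis [-0.972 -0.065  0.224]
[453.6 192.3]
[270.45 190.05]
[358.35 209.55]
[361.2 378.6]
[607.2  165.75]
bottle 0.93 [400.5, 89.8, 451.3, 114.4]
flap 0.65 [185.1, 127.6, 310.5, 254.9]
```

View pics/w5.png

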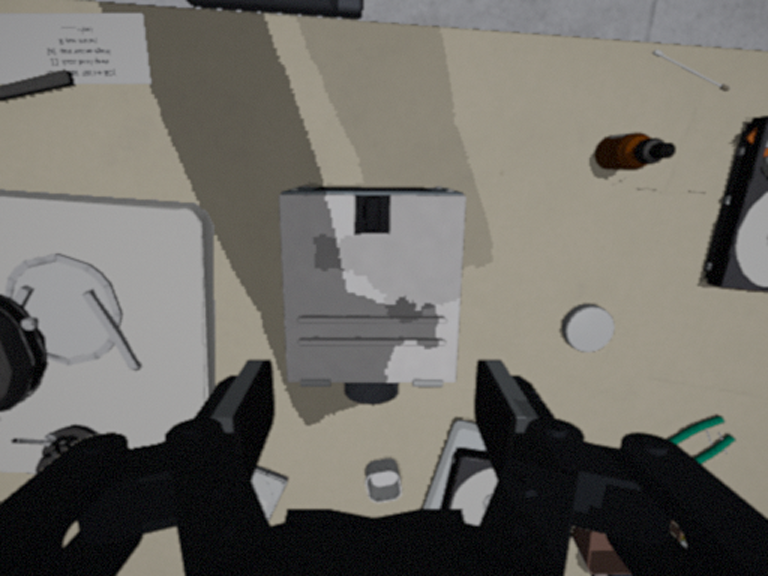

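The view shows the bottle standing at (620,150), the flap front corners (281,192) and (465,192), the rear corners (287,382) and (457,382), and the fin centre (373,214). So the housing sits several mm further to +y than I first had it.

Run:
```python
from h import *
c=camera("wrist");g=lambda u,v,z:onz(c,(u+.5)/1.5-.5,(v+.5)/1.5-.5,z).round(4)[:2]
for q in [(281,192,.084),(465,192,.084),(287,382,.084),(457,382,.084),(373,212,.106)]: print(q,g(*q))
```

```text
(281, 192, 0.084) [0.4873 0.1514]
(465, 192, 0.084) [0.4787 0.2844]
(287, 382, 0.084) [0.637  0.1583]
(457, 382, 0.084) [0.6284 0.2951]
(373, 212, 0.106) [0.4953 0.2186]
```

Emit:
drive_tool --increments '[[[-12,-1.4,-20],[0,0,0],0.5],[[-12,-1.4,-28],[0,0,0],0.5],[[-12,-1.4,-28],[0,0,0],0.5],[[0,0,-28],[0,0,0],0.5],[[0,0,-28],[0,0,0],0.5],[[0,0,-20],[0,0,0],0.5],[[0,0,-16],[0,0,0],0.5],[[0,0,0],[0,0,0],0.5]]'

```text
clock: 15.9
eef_pos: [0.4936, 0.2163, 0.118]
tool_rot: [-0.032, 0.999, 0.001, -0.012]
ft_force: [-0.8, 0.8, -0.6]
grip_width: 0.0426
grasp_force: 0.0
```

```bash
python3 st.py
```

```text
[0.4936 0.2163 0.118 ] j [ 0.408  0.407 -0.065  1.119  0.01   0.343] F [-0.8  0.8 -0.6] 0.04261220777039188 t 15.9
[[-0.998 -0.064 -0.023]
 [-0.064  0.998  0.   ]
 [ 0.023  0.002 -1.   ]]
bottle axis [-0.971 -0.063  0.23 ]
```

Emit:
drive_tool --increments '[[[2.5,2,-15],[0,-1.3,0],0.5],[[0,0,-10],[0,0,0],0.4],[[0,0,-4],[0,0,0],0.4],[[0,0,0],[0,0,0],0.0],[[0,0,0],[0,0,0],0.0],[[0,0,0],[0,0,0],0.0],[[0,0,0],[0,0,0],0.0]]'

```text
clock: 16.48
eef_pos: [0.4989, 0.22, 0.0936]
tool_rot: [-0.032, 0.999, 0.002, 0.003]
ft_force: [-1.4, 1.8, 0.6]
grip_width: 0.0081
grasp_force: 61.7
```

Run:
```python
from st import *
# arc for the grip point G=TCP-ish, hinge H
H=np.array([.632,.2267,.082]);x=np.array([.998,.063,0]);p=o["eef_pos"]+[0,0,.010]
d=p-H;a,b=d@x,d[2];r=np.hypot(a,b);t0=np.arctan2(b,-a);prev=p*0+p;print(r,t0)
for k in range(1,23):
    t=t0+k*.07;q=H+x*(-r*np.cos(t))+[0,0,r*np.sin(t)];q[1]+=(p-H)[1]-a*x[1];print(k,((q-prev)*1000).round(1),end=" ");prev=q
```

```text
[0.4989 0.22   0.0936] j [ 4.140e-01  4.200e-01 -1.140e-01  1.029e+00  1.000e-03  3.500e-01] F [-1.4  1.8  0.6] 0.008105707195936463 t 16.4833
[[-0.998 -0.065  0.006]
 [-0.065  0.998  0.004]
 [-0.007  0.004 -1.   ]]
bottle axis [-0.977 -0.064  0.202]
0.13498478754020113 0.16107399218298693
1 [1.9 0.1 9.3] 2 [2.5 0.2 9.1] 3 [3.1 0.2 8.9] 4 [3.7 0.2 8.7] 5 [4.3 0.3 8.4] 6 [4.9 0.3 8.1] 7 [5.4 0.3 7.7] 8 [6.  0.4 7.3] 9 [6.5 0.4 6.9] 10 [6.9 0.4 6.4] 11 [7.4 0.5 5.9] 12 [7.8 0.5 5.4] 13 [8.1 0.5 4.8] 14 [8.4 0.5 4.2] 15 [8.7 0.5 3.6] 16 [8.9 0.6 3. ] 17 [9.1 0.6 2.4] 18 [9.3 0.6 1.7] 19 [9.4 0.6 1.1] 20 [9.4 0.6 0.4] 21 [ 9.4  0.6 -0.2] 22 [ 9.4  0.6 -0.9]
```

Emit:
drive_tool --increments '[[[1.9,0.1,9.3],[0,0,0],0.0],[[2.5,0.2,9.1],[0,0,0],0.0],[[3.1,0.2,8.9],[0,0,0],0.0],[[3.7,0.2,8.7],[0,0,0],0.0],[[4.3,0.3,8.4],[0,0,0],0.0],[[0,0,0],[0,0,0],0.0]]'

```text
clock: 16.98
eef_pos: [0.5164, 0.221, 0.1388]
tool_rot: [-0.032, 0.999, 0.002, 0.005]
ft_force: [3.4, 3.8, -5.4]
grip_width: 0.0076
grasp_force: 58.8
```

Run:
```python
from st import *
c=camera("wrist");s=camera("scene");save(s,"x.png")
for n,k in(("w",c),("s",s)):
  for r in silhouettes("flap",k)[:1]: print(n,r["conf"],r["bbox"])
```

```text
[0.5164 0.221  0.1388] j [ 0.404  0.408 -0.005  1.147  0.     0.34 ] F [ 3.4  3.8 -5.4] 0.007561635416080556 t 16.9833
[[-0.998 -0.064  0.009]
 [-0.064  0.998  0.004]
 [-0.01   0.004 -1.   ]]
bottle axis [-0.978 -0.064  0.198]
w 0.7 [114.8, 201.7, 387.7, 344.3]
s 0.59 [205.0, 207.4, 275.5, 241.4]
```

Emit:
drive_tool --increments '[[[4.9,0.3,8.1],[0,0,0],0.0],[[5.4,0.3,7.7],[0,0,0],0.0],[[6,0.4,7.3],[0,0,0],0.0],[[6.5,0.4,6.9],[0,0,0],0.0],[[6.9,0.4,6.4],[0,0,0],0.0],[[0,0,0],[0,0,0],0.0]]'

```text
clock: 17.68
eef_pos: [0.5449, 0.2227, 0.1733]
tool_rot: [-0.032, 0.999, 0.002, 0.003]
ft_force: [4.8, 4.7, -7.1]
grip_width: 0.0077
grasp_force: 59.2
```

Emit:
drive_tool --increments '[[[7.4,0.5,5.9],[0,0,0],0.0],[[7.8,0.5,5.4],[0,0,0],0.0],[[8.1,0.5,4.8],[0,0,0],0.0],[[8.4,0.5,4.2],[0,0,0],0.0],[[0,0,0],[0,0,0],0.0]]'

```text
clock: 18.1
eef_pos: [0.5755, 0.2245, 0.1926]
tool_rot: [-0.033, 0.999, 0.001, 0.002]
ft_force: [1.1, 4.0, -8.0]
grip_width: 0.0074
grasp_force: 59.2
```

Run:
```python
from st import *
s=camera("scene");w=camera("wrist")
B=cv2.resize(s["image"][130:330,90:330],(461,384))
cv2.imwrite("pics/l3.png",cv2.resize(np.hstack([w["image"],B])[:,:,::-1],None,fx=.8,fy=.8))
```

```text
[0.5755 0.2245 0.1926] j [0.371 0.491 0.269 1.345 0.002 0.306] F [ 1.1  4.  -8. ] 0.007426772606710423 t 18.1
[[-0.998 -0.065  0.003]
 [-0.065  0.998  0.003]
 [-0.003  0.003 -1.   ]]
bottle axis [-0.977 -0.064  0.205]
```

View pics/l3.png

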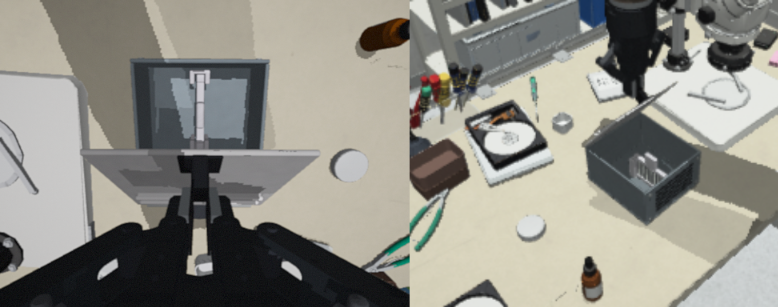

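The flap is about 1 rad open and held at its fin. The plate shows in the housing at wrist-crop pixel (200,110), and the bottle is standing. I'll carry on along the arc.

Emit:
drive_tool --increments '[[[8.7,0.5,3.6],[0,0,0],0.0],[[8.9,0.6,3],[0,0,0],0.0],[[9.1,0.6,2.4],[0,0,0],0.0],[[9.3,0.6,1.7],[0,0,0],0.0],[[0,0,0],[0,0,0],0.0]]'

```text
clock: 18.62
eef_pos: [0.6114, 0.2267, 0.2043]
tool_rot: [-0.033, 0.999, 0.001, 0.002]
ft_force: [0.5, 4.4, -4.5]
grip_width: 0.0067
grasp_force: 58.2
```

Emit:
drive_tool --increments '[[[9.4,0.6,1.1],[0,0,0],0.0],[[9.4,0.6,0.4],[0,0,0],0.0],[[9.4,0.6,-0.2],[0,0,0],0.0],[[9.4,0.6,-0.9],[0,0,0],0.0],[[0,0,0],[0,0,0],0.0]]'

```text
clock: 19.03
eef_pos: [0.6498, 0.2291, 0.2063]
tool_rot: [-0.032, 0.999, 0.002, 0.004]
ft_force: [0.2, 2.9, 1.6]
grip_width: 0.0042
grasp_force: 58.6
```

Run:
```python
from st import *
w=camera("wrist");r=silhouettes("flap",w)[:1]
for q in r: print(q["conf"],q["bbox"])
r=silhouettes("filter_plate",w)[:1]
for q in r:
    m=q["region"].astype(np.uint8);cs,_=cv2.findContours(m,0,2);a=cv2.minAreaRect(max(cs,key=cv2.contourArea));print(q["conf"],q["bbox"],a)
    b=q["bbox"];print([onz(w,u,v,.056).round(3) for u,v in((b[0],b[1]),(b[2],b[3]))])
for p in [[.537,.2207,.078],[.537-.041,.2207-.0026,.056],[.632,.2267,.082]]: print(proj(w,p))
```

```text
[0.6498 0.2291 0.2063] j [3.390e-01 6.400e-01 5.560e-01 1.478e+00 1.000e-03 2.740e-01] F [0.2 2.9 1.6] 0.00421167970899318 t 19.0333
[[-0.998 -0.065  0.008]
 [-0.065  0.998  0.004]
 [-0.008  0.003 -1.   ]]
bottle axis [-0.978 -0.064  0.2  ]
0.61 [78.5, 162.8, 420.3, 249.9]
0.97 [245.3, 0.0, 256.9, 100.7] ((249.78749084472656, 50.463722229003906), (10.834609985351562, 101.1175537109375), 0.9391909241676331)
[array([0.499, 0.215, 0.056]), array([0.577, 0.231, 0.056])]
[248.71059458  46.12974192]
[248.80411503  -4.11310351]
[248.44980658 166.17073067]
```

Run:
```python
from h import *
w=camera("wrist");H=np.array([.632,.2267,.082]);x=np.array([.998,.063,0]);y=np.array([-.063,.998,0])
r=silhouettes("flap",w)[0]["region"];v,u=np.nonzero(r)
for row in range(165,252,12):
    s=u[v==row]; print(row,(s.min(),s.max()) if len(s) else None,end=" ")
print()
for t in (1.1,1.2,1.3,1.4,1.5,1.6):
    e=H+.148*(-x*np.cos(t)+np.array([0,0,np.sin(t)]));print(t,proj(w,e+.068*y).round(),proj(w,e-.068*y).round())
```

```text
165 None 177 (np.int64(128), np.int64(366)) 189 (np.int64(84), np.int64(410)) 201 (np.int64(217), np.int64(282)) 213 (np.int64(238), np.int64(261)) 225 (np.int64(238), np.int64(262)) 237 (np.int64(238), np.int64(261)) 249 (np.int64(240), np.int64(260)) 
1.1 [419.  66.] [78. 65.]
1.2 [422. 101.] [ 75. 100.]
1.3 [422. 139.] [ 74. 138.]
1.4 [421. 177.] [ 76. 176.]
1.5 [417. 213.] [ 79. 212.]
1.6 [412. 247.] [ 84. 246.]
```

Emit:
drive_tool --increments '[[[0,0,0],[0,0,0],0.3],[[0,0,0],[0,0,0],0.45],[[0,0,0],[0,0,0],0.45],[[0,0,15],[0,0,0],0.45],[[0,0,30],[0,0,0],0.45],[[0,0,30],[0,0,0],0.45],[[0,0,15],[0,0,0],0.45],[[0,0,0],[0,0,0],0.45]]'

```text
clock: 19.95
eef_pos: [0.6507, 0.2285, 0.3003]
tool_rot: [-0.032, 0.999, 0.002, 0.007]
ft_force: [-0.5, 1.0, 1.2]
grip_width: 0.0382
grasp_force: 0.0
```

Emit:
drive_tool --increments '[[[-28,-2,5],[0,0,0],0.45],[[-28,-2,0],[0,0,0],0.45],[[-28,-2,0],[0,0,0],0.45],[[-28,-2,0],[0,0,0],0.45],[[0,0,0],[0,0,0],0.45]]'

```text
clock: 20.37
eef_pos: [0.5311, 0.2191, 0.2986]
tool_rot: [-0.033, 0.999, -0.0, -0.001]
ft_force: [-0.5, 0.1, -0.4]
grip_width: 0.0385
grasp_force: 0.0
```

Run:
```python
from st import *
w=camera("wrist")
for n in("flap","filter_plate"):
  for q in silhouettes(n,w)[:1]:
    m=q["region"].astype(np.uint8);cs,_=cv2.findContours(m,0,2);a=cv2.minAreaRect(max(cs,key=cv2.contourArea));print(n,q["conf"],q["bbox"],a)
    b=q["bbox"]
    if n!="flap":
      for z in(.056,.078): print([onz(w,u,v,z).round(4) for u,v in((b[0],b[1]),(b[2],b[3]))])
H=np.array([.632,.2267,.082]);x=np.array([.998,.063,0]);y=np.array([-.063,.998,0])
for t in (1.2,1.3,1.4,1.5,1.6):
    e=H+.148*(-x*np.cos(t)+np.array([0,0,np.sin(t)]));print(t,proj(w,e+.068*y).round(),proj(w,e-.068*y).round())
```

```text
[0.5311 0.2191 0.2986] j [0.391 0.381 0.374 1.564 0.    0.325] F [-0.5  0.1 -0.4] 0.038528179787892226 t 20.3667
[[-0.998 -0.066 -0.001]
 [-0.066  0.998 -0.001]
 [ 0.001 -0.    -1.   ]]
bottle axis [-0.976 -0.064  0.209]
flap 0.65 [208.0, 249.2, 296.4, 335.4] ((249.00787353515625, 290.9734191894531), (86.4906234741211, 89.15565490722656), 87.99044799804688)
filter_plate 0.97 [248.1, 135.6, 258.4, 201.8] ((252.5, 167.5), (65.0, 7.0), 90.0)
[array([0.4967, 0.2143, 0.056 ]), array([0.5794, 0.233 , 0.056 ])]
[array([0.4948, 0.2143, 0.078 ]), array([0.5727, 0.2319, 0.078 ])]
1.2 [339. 262.] [165. 261.]
1.3 [339. 281.] [164. 280.]
1.4 [339. 300.] [164. 299.]
1.5 [338. 317.] [165. 316.]
1.6 [336. 333.] [166. 333.]
```

Emit:
drive_tool --increments '[[[3.5,2,-25],[0,0,0],0.45],[[3.5,1.5,-28],[0,0,0],0.45],[[0,0,-28],[0,0,0],0.45],[[0,0,-28],[0,0,0],0.45],[[0,0,-28],[0,0,0],0.45],[[0,0,-20],[0,0,0],0.45],[[0,0,-15],[0,0,0],0.45],[[0,0,0],[0,0,0],0.45]]'

```text
clock: 21.18
eef_pos: [0.5431, 0.223, 0.1232]
tool_rot: [-0.032, 0.999, -0.0, -0.001]
ft_force: [-0.3, 0.5, -0.6]
grip_width: 0.0385
grasp_force: 0.0
```

Run:
```python
from st import *
w=camera("wrist");save(w,"w6.png",s=1.2)
for n in("filter_plate","flap"):
  for q in silhouettes(n,w)[:1]:
    b=q["bbox"];v,u=np.nonzero(q["region"]);print(n,b,onz(w,u.mean(),v.mean(),.07),[onz(w,k,v.mean(),.078).round(4) for k in (b[0],b[2])])
```

```text
[0.5431 0.223  0.1232] j [ 0.39   0.477  0.06   1.156 -0.     0.326] F [-0.3  0.5 -0.6] 0.038451202512825834 t 21.1833
[[-0.998 -0.064 -0.001]
 [-0.064  0.998 -0.001]
 [ 0.001 -0.001 -1.   ]]
bottle axis [-0.976 -0.062  0.209]
filter_plate [241.9, 137.1, 258.2, 253.7] [0.53070633 0.22211182 0.07      ] [array([0.5288, 0.2167, 0.078 ]), array([0.5281, 0.2268, 0.078 ])]
flap [133.7, 341.5, 363.2, 379.5] [0.67400743 0.16341331 0.07      ] [array([0.6673, 0.1446, 0.078 ]), array([0.656 , 0.3139, 0.078 ])]
```

View pics/w6.png

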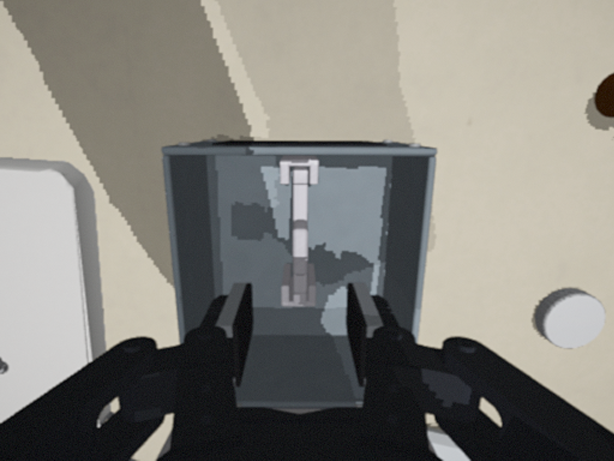

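The plate stands mid-housing at px (300,165–300), centred between the fingers. I'll descend and grip.

Emit:
drive_tool --increments '[[[-3,-0.5,-15],[0,0,0],0.45],[[-2.5,0,-15],[0,0,0],0.45],[[0,0,-15],[0,0,0],0.45],[[0,0,-15],[0,0,0],0.45],[[0,0,-12],[0,0,0],0.45],[[0,0,0],[0,0,0],0.45]]'

```text
clock: 21.83
eef_pos: [0.5386, 0.2235, 0.0552]
tool_rot: [-0.032, 0.999, 0.001, 0.002]
ft_force: [-0.2, 0.1, -0.4]
grip_width: 0.0386
grasp_force: 0.0
```

Emit:
drive_tool --increments '[[[0,0,0],[0,0,0],0.2],[[0,0,0],[0,0,0],0.0],[[0,0,0],[0,0,0],0.0],[[0,0,0],[0,0,0],0.0],[[0,0,0],[0,0,0],0.0]]'

```text
clock: 22.25
eef_pos: [0.5403, 0.2241, 0.0581]
tool_rot: [-0.032, 0.999, 0.002, 0.005]
ft_force: [0.5, -1.6, 5.4]
grip_width: 0.0066
grasp_force: 60.8
```

Emit:
drive_tool --increments '[[[0,0,8],[0,0,0],0.0],[[0,0,12],[0,0,0],0.0],[[0,0,15],[0,0,0],0.0],[[0,0,15],[0,0,0],0.0],[[0,0,18],[0,0,0],0.0],[[0,0,18],[0,0,0],0.0],[[0,0,18],[0,0,0],0.0],[[0,0,18],[0,0,0],0.0]]'

```text
clock: 22.92
eef_pos: [0.5379, 0.2236, 0.179]
tool_rot: [-0.032, 0.999, 0.001, 0.002]
ft_force: [0.1, -0.4, -1.1]
grip_width: 0.0064
grasp_force: 59.7
```

Emit:
drive_tool --increments '[[[0,0,12],[0,0,0],0.0],[[0,0,0],[0,0,0],0.0],[[0,0,0],[0,0,0],0.0]]'

```text
clock: 23.17
eef_pos: [0.5387, 0.2239, 0.1906]
tool_rot: [-0.032, 0.999, 0.002, 0.003]
ft_force: [-0.1, 0.5, -1.9]
grip_width: 0.0066
grasp_force: 59.8
```

Run:
```python
from st import *
w=camera("wrist");s=camera("scene");t=camera("top")
for nm,c in(("w",w),("s",s),("t",t)):
 for n in("filter_plate","flap","bottle"):
  for q in silhouettes(n,c)[:1]: print(nm,n,round(q["conf"],2),q["bbox"])
p=o["eef_pos"]
for dz in(.024,.002,-.054): print([proj(c,p+[dx*.998,dx*.063,dz]).round().tolist() for c in(s,w) for dx in(-.041,.041)])
H=np.array([.632,.2267,.082]);x=np.array([.998,.063,0]);y=np.array([-.063,.998,0])
for a in (.6,1.0,1.2,1.4,1.5,1.6):
    e=H+.148*(-x*np.cos(a)+np.array([0,0,np.sin(a)]));print(a,[proj(c,e+k*y).round().tolist() for c in (s,w) for k in(.068,-.068)])
```

```text
[0.5387 0.2239 0.1906] j [0.394 0.419 0.152 1.296 0.    0.329] F [-0.1  0.5 -1.9] 0.006620211588111088 t 23.1667
[[-0.998 -0.065  0.007]
 [-0.065  0.998  0.003]
 [-0.007  0.003 -1.   ]]
bottle axis [-0.977 -0.064  0.201]
w flap 0.72 [235.6, 312.2, 264.6, 343.4]
w bottle 0.76 [445.1, 65.7, 511.5, 102.6]
s filter_plate 0.79 [234.8, 194.9, 263.7, 224.4]
s flap 0.81 [202.7, 169.9, 239.2, 227.2]
s bottle 0.66 [200.9, 297.5, 217.1, 324.7]
t flap 0.49 [355.4, 184.8, 376.8, 202.3]
[[258.0, 199.0], [234.0, 184.0], [252.0, 181.0], [251.0, 354.0]]
[[258.0, 206.0], [234.0, 191.0], [251.0, 170.0], [251.0, 322.0]]
[[258.0, 223.0], [235.0, 207.0], [251.0, 152.0], [250.0, 269.0]]
0.6 [[235.0, 225.0], [274.0, 198.0], [369.0, 182.0], [121.0, 181.0]]
1.0 [[222.0, 204.0], [262.0, 178.0], [391.0, 292.0], [97.0, 291.0]]
1.2 [[214.0, 194.0], [255.0, 170.0], [397.0, 361.0], [91.0, 361.0]]
1.4 [[206.0, 186.0], [247.0, 163.0], [396.0, 427.0], [91.0, 427.0]]
1.5 [[202.0, 183.0], [243.0, 160.0], [394.0, 455.0], [94.0, 455.0]]
1.6 [[198.0, 180.0], [239.0, 158.0], [390.0, 479.0], [98.0, 479.0]]
```

Emit:
drive_tool --increments '[[[-20,-5,0],[0,0,0],0.0],[[-30,-10,0],[0,0,0],0.0],[[-35,-10,0],[0,0,0],0.0],[[-35,-10,0],[0,0,-2],0.0],[[-35,-15,0],[0,0,-2],0.0],[[-25,-25,0],[0,0,-2],0.0],[[-5,-32,0],[0,0,-1.6],0.0],[[0,-32,0],[0,0,0],0.0]]'

```text
clock: 24.43
eef_pos: [0.3514, 0.0841, 0.1904]
tool_rot: [0.033, 0.999, 0.001, 0.003]
ft_force: [0.7, 0.2, -0.1]
grip_width: 0.0068
grasp_force: 59.8
```

Emit:
drive_tool --increments '[[[0,-32,0],[0,0,0],0.0],[[0,-32,0],[0,0,0],0.0],[[0,-32,0],[0,0,0],0.0],[[0,-32,0],[0,0,0],0.0],[[0,-32,0],[0,0,0],0.0],[[0,-32,0],[0,0,0],0.0],[[0,-32,0],[0,0,0],0.0],[[0,-32,0],[0,0,0],0.0]]'

```text
clock: 25.1
eef_pos: [0.3535, -0.173, 0.1906]
tool_rot: [0.034, 0.999, 0.001, 0.004]
ft_force: [-0.1, -0.4, -1.3]
grip_width: 0.0063
grasp_force: 59.8
```

Emit:
drive_tool --increments '[[[0,-32,0],[0,0,0],0.0],[[0,-32,0],[0,0,0],0.0],[[0,-10,0],[0,0,0],0.0],[[0,0,0],[0,0,0],0.0],[[0,0,0],[0,0,0],0.0]]'

```text
clock: 25.52
eef_pos: [0.3533, -0.2452, 0.19]
tool_rot: [0.035, 0.999, 0.002, 0.003]
ft_force: [-0.6, 0.0, -1.7]
grip_width: 0.0065
grasp_force: 59.8
```

Run:
```python
from st import *
w=camera("wrist");t=camera("top");s=camera("scene")
for nm,c in(("w",w),("t",t),("s",s)):
 for q in silhouettes("tray",c)[:2]:
  m=q["region"].astype(np.uint8);cs,_=cv2.findContours(m,0,2);a=cv2.minAreaRect(max(cs,key=cv2.contourArea))
  print(nm,q["conf"],q["bbox"],[onz(c,*k,.03).round(3)[:2].tolist() for k in cv2.boxPoints(a)])
```

```text
[ 0.3533 -0.2452  0.19  ] j [-0.611  0.125 -0.248  1.194  0.006 -0.541] F [-0.6  0.  -1.7] 0.006478297553272412 t 25.5167
[[-0.998  0.069  0.006]
 [ 0.069  0.998  0.003]
 [-0.006  0.003 -1.   ]]
bottle axis [-0.977  0.067  0.203]
w 0.51 [241.8, 241.7, 292.3, 316.9] [[0.507, -0.265], [0.509, -0.244], [0.521, -0.245], [0.519, -0.266]]
t 0.88 [353.7, 221.9, 374.2, 246.7] [[0.436, -0.202], [0.522, -0.214], [0.516, -0.279], [0.43, -0.266]]
t 0.63 [363.0, 132.0, 377.3, 150.8] [[0.832, -0.247], [0.841, -0.295], [0.779, -0.302], [0.77, -0.255]]
s 0.86 [345.6, 175.0, 382.1, 197.5] [[0.506, -0.179], [0.537, -0.275], [0.433, -0.267], [0.41, -0.175]]
```

Emit:
drive_tool --increments '[[[20,1,0],[0,0,-1],0.0],[[25,1,0],[0,0,-1],0.0],[[25,1,0],[0,0,0],0.0],[[25,1,0],[0,0,0],0.0],[[20,1,-5],[0,0,0],0.0],[[7,0,-15],[0,0,0],0.0],[[0,0,-15],[0,0,0],0.0],[[0,0,-15],[0,0,0],0.0]]'

```text
clock: 26.48
eef_pos: [0.4767, -0.2394, 0.1395]
tool_rot: [0.05, 0.999, 0.001, 0.003]
ft_force: [0.9, -0.7, -2.0]
grip_width: 0.007
grasp_force: 59.9
```

Emit:
drive_tool --increments '[[[0,0,-5],[0,0,0],0.0],[[0,0,0],[0,0,0],0.0],[[0,0,0],[0,0,0],0.0],[[0,0,0],[0,0,0],0.0],[[0,0,0],[0,0,0],0.0]]'

```text
clock: 26.9
eef_pos: [0.4764, -0.2406, 0.1364]
tool_rot: [0.051, 0.999, 0.0, 0.004]
ft_force: [0.7, -0.6, -2.0]
grip_width: 0.0068
grasp_force: 59.8
```

Run:
```python
from st import *
w=camera("wrist");t=camera("top");s=camera("scene")
for nm,c in(("w",w),("t",t),("s",s)):
 for n in("tray","filter_plate","flap","bottle"):
  for q in silhouettes(n,c)[:1]: print(nm,n,round(q["conf"],2),q["bbox"])
p=o["eef_pos"]
for dz in(.002,-.054): print([proj(c,p+[dx*.997,-dx*.08,dz]).round().tolist() for c in(s,w) for dx in(-.041,.041)])
for k in ((.0435,.03),(.0435,-.03),(-.0435,.03),(-.0435,-.03)):
  print([proj(c,[.476+k[0],-.24+k[1]-.1*k[0],.03]).round().tolist() for c in (w,s)])
```

```text
[ 0.4764 -0.2406  0.1364] j [-0.47   0.36  -0.084  1.119  0.004 -0.367] F [ 0.7 -0.6 -2. ] 0.006755740625632753 t 26.9
[[-0.995  0.103  0.008]
 [ 0.103  0.995  0.   ]
 [-0.008  0.001 -1.   ]]
bottle axis [-0.975  0.1    0.2  ]
w tray 0.87 [213.1, 135.4, 288.8, 239.4]
w filter_plate 0.86 [238.8, 144.8, 261.1, 313.1]
w flap 0.4 [240.1, 147.1, 256.6, 313.5]
t tray 0.7 [361.7, 131.9, 375.4, 149.1]
t filter_plate 0.42 [367.7, 218.9, 375.4, 244.4]
t flap 0.46 [195.7, 180.3, 242.6, 193.3]
s tray 0.6 [346.3, 175.4, 377.4, 199.9]
s filter_plate 0.69 [357.2, 155.0, 382.8, 178.4]
s flap 0.55 [201.5, 162.2, 245.7, 227.3]
s bottle 0.58 [202.4, 299.2, 214.4, 326.8]
[[382.0, 162.0], [360.0, 151.0], [249.0, 170.0], [252.0, 322.0]]
[[377.0, 177.0], [357.0, 165.0], [249.0, 151.0], [251.0, 268.0]]
[[286.0, 237.0], [348.0, 181.0]]
[[216.0, 243.0], [359.0, 174.0]]
[[289.0, 133.0], [369.0, 195.0]]
[[213.0, 141.0], [379.0, 187.0]]
```

```bash
python3 -c "
from workcell import job_done
print(job_done())"
```

```text
the job is handed in; nothing more can be done
None
```

I handed the job in at about 27 s with no verdict returned: the bottle stands on the bench, the flap is open at about 1.5 rad, and the plate is held over the larger tray, its lower edge about 8 cm above the bench.

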